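# Index the revolving head of an eyelet press and set an eyelet

## Robot

A 7-joint arm with a two-finger parallel gripper is mounted at the origin on the work surface. World frame = base frame: x ahead of the robot, y to its left, z up, the work surface at z = 0. Lengths are in m, angles in rad, forces in N, time in s.
With the tool pointing down it reaches from about 0.4 to 0.85 m from the base axis. Payload 6.9 kg.
Tool frame: the origin (TCP) lies midway between the tips of the shut fingers; the grasp point (between the pads) lies behind it (ctrl.pinch_z is the z of the grasp point in the tool frame, in m); z points along the fingers, y is the line along which they close (so a half turn about z gives the same grasp; the last joint's range is limited). The gripper opens to 85 mm and grips with 20 to 120 N. Pads are 22 mm wide; open, the fingers measure 114 mm over their backs; the gripper's body (76 mm by 85 mm) begins 54 mm behind the grasp point. The pads swing forward as they close: fully open they stand 13 mm farther back than shut.
Start: joints at [-1.177, 0.507, -0.238, 1.5, 0.126, 1.149, -0.155], TCP at [0.178, 0.599, 0.231] pointing down, gripper open.
Joint ranges: [-3.08, 3.08], [-0.24, 2.05], [-1.43, 1.35], [0, 2.5], [-1.52, 4.66], [0.17, 1.96], [-2.89, 2.89]. Speed limits (rad/s): [2.39, 2.39, 3.14, 3.14, 3.14, 3.14, 3.14].

## Interface

Orientations are given as a unit quaternion [w, x, y, z].
In Python, from station import ctrl, get_state, vision, ticket, models gives the robot as it stands. Calls block until the motion is done:
- ctrl.movep(position, orientation): joint-space move of the TCP to a pose.
- ctrl.movel(position, frame=None, max_speed=0.15): straight line of the TCP; frame=None keeps the orientation; max_speed is the mean speed in m/s.
- ctrl.set_joints(angles): joint-space move.
- ctrl.ungrasp() and ctrl.close_gripper(force=None): open the fingers fully, or close them until they stop; force is the grip in N (None keeps the last).
- ctrl.pause(seconds).
- ctrl.ik(position, orientation): joint angles nearest the present ones, or None.
- get_state(): the state.
- vision.grab_frame(name): name is "scene" or "top"; returns (picture, depth): 400x640x3 uint8, blue, green, red; 400x640 float32, m along the optical axis (not along the pixel's ray), 0 where there is no reading.
- vision.camera_info(name): a dict with "mtx" (3x3 intrinsics, pixels), "R" (3x3) and "t" (3): a world point X has camera coordinates R X + t. Camera axes: x right, y down, z forward; pixel columns grow to the right and rows downward; lengths in m; the calibration is good to about 2 mm. A picture is of the moment at which its call begins. camera_info takes no time and is no camera call.
A pose or a line that the arm cannot do raises ctrl.Unreachable and nothing moves.
- ticket.close_job(): hands the job in; it is judged then, once.
Trained networks look in the newest picture that a camera, given by its name, has taken for a name from the list of things; names that differ only in an ending like _2 or _b are one class to them, and where a whole thing is asked for, a point or a joint stands for the part that bears it (a point fixed in the world has none). Each returns a list of dicts, best first, with "p" (0 to 1); they miss things now and then, are a little off and sometimes report something else, mostly with a low value. They report only what shows in the picture. A call takes as long as a camera call.
- models.recognise(camera, target): "point" ([column, row] in pixels, amid what is visible of it).
- models.masks_of(camera, target): "mask" (400x640 bool, what is visible of it) and "point" ([column, row] in pixels, amid what is visible of it).
The state is a dict: "time": time; "qpos": joint angles; "qd": joint speeds; "tau": joint torques, N m; "tcp_pos": TCP position; "eef_rot": TCP orientation; "contact_force": force on the tool from outside, world axes, zero at the start; "wrist_torque": the same for the moment, N m; "width": finger opening in m; "gripper_force": force on a finger pad.
Only numpy, scipy, OpenCV 4.12 (cv2) and the standard library are available. Lean on these libraries where they do the work, as an engineer would, in place of code of your own. Each camera call takes 0.05 s, during which the arm holds its last target. There are 200 camera calls.

## Task

Set the brass eyelet in the marbled cover board with the hand press. First turn the press's revolving head, click by click, until the number four die, counting the dies counter-clockwise (seen from above) from the empty place, has clicked in under the ram; then press the lever down until you feel the eyelet go fully home in the board, and let the lever come all the way back up. Force neither the head nor the lever, and leave the other things on the table where they are.

Things in the scene. Friction and masses are not known exactly. Their poses are not given: they have to be found in the camera images.
- press: Grey cast eyelet press fixed to the table, foot 150 x 250 mm, 250 mm high, turned up to 0.25 rad. Origin on the table straight under the ram. Its axes: column at +y (inner face 65 mm from the ram), revolving head at -y, lever over the ram pointing to -x (to the robot), z up. The ram hangs in a 40 mm round guide, z 152 to 215 mm; beyond it towards -y nothing covers the head.
- ram_axis (a point): Fixed point on the ram's vertical axis, 135 mm above the table (the foot of the raised 18 mm ram). Below it a bed carries a 4 mm cover board with the brass eyelet; the bed is screwed to suit the work, so the board's top may lie anywhere from 52 to 64 mm above the table.
- head_axis (a point): Centre of the revolving head's top face, on its vertical axis: z 110 mm, 48 mm from the ram's axis (press -y). A steel disc, 140 mm diameter, 16 mm thick, turning either way without end. Six places 60 degrees apart at 48 mm radius: one empty (black 22 mm spot), then counter-clockwise seen from above dies 1 to 5, upright caps 22 mm tall of 12, 16, 20, 24 and 28 mm diameter.
- spoke (a point): End of the spoke that stands 30 degrees counter-clockwise of die four, 100 mm from the head's axis, z 102 mm. Six such bars (10 mm diameter, ball ends, 70 to 107 mm from the axis) stand out of the rim midway between places. Push one sideways with shut fingers from above, 88 mm from the axis, on the side away from the ram; there the space under the spokes is free down to the foot (18 mm high).
- die4_top (a point): Centre of the top of die four's 24 mm cap, 132 mm above the table; turns with the head and is under the ram when it lies on the ram's axis seen from above. A sprung plunger holds the head at each place: pushing a spoke takes 3 N at first, growing to 9 to 12 N just before half way (30 degrees); then the head snaps on and centres by itself. Over 25 N would bend a spoke.
- grip_top (a point): Middle of the upper side of the lever's black round grip (26 mm diameter, 80 mm long, along the lever); moves with it. Up: about 293 mm above the table, 122 mm from the ram towards press -x. The lever swings in the press's x-z plane about a pin 40 mm beyond the ram (+x), z 233 mm; the grip's middle is 172 mm from the pin, 0.28 rad above level when up. Press it down from above.
- lever (a joint): Lever angle, rad: 0 up, to 0.66 as the grip goes down 112 mm; the ram goes down 40 mm per rad. A spring lifts it again. It takes about 4 N at the grip, 6 N where the die meets the eyelet and 9 to 12 N to push the eyelet in; once home the force rises by 3 to 4 N per mm: 13 to 17 N is surely home, over 22 N bruises the board. Home comes at 47 to 100 mm of grip travel, depending on the bed.
- eyelet (a joint): How far the brass eyelet (18 mm flange) is pushed into the board, m: 0 standing proud, 0.004 fully home with its flange on the board. It stays where it is pushed.
- tin: Bystander: open steel tin of eyelets, 75 x 75 x 22 mm, origin under its centre.
- boards: Bystander: stack of three small marbled boards, about 100 x 55 x 12 mm, origin under its centre.
- awl: Bystander: awl with a wooden handle, 150 mm, lying on the table.
- jar_tall: Bystander: closed jar, 68 mm diameter, 120 mm tall, origin under its centre.
- tea_glass: Bystander: empty tea glass, 58 mm diameter, 80 mm tall, origin under its centre.
- jar_low: Bystander: closed dark jar, 72 mm diameter, 85 mm tall, origin under its centre.
- brush: Bystander: brush with a dark wooden handle, 200 mm, lying on the table.

How it is judged:
On the way, in this order (a step that is already met when the one before it is completed fails the run):
1. the number four die has clicked in under the ram, with the lever up and the eyelet not yet pressed (horizontal distance between die4_top and ram_axis below 0.003 m and value of joint lever below 0.06 rad and value of joint eyelet below 0.001 m), for 0.3 s.
2. the eyelet has been pressed fully home (value of joint eyelet above 0.0035 m), for 0.1 s.
At the end, for the whole second after the job is handed in: The eyelet is pushed at least 3.5 mm of its 4 mm into the board, the lever is back up (within 0.06 rad), and the number four die is still under the ram (within 3 mm seen from above) (value of joint eyelet above 0.0035 m and value of joint lever below 0.06 rad and horizontal distance between die4_top and ram_axis below 0.003 m); the robot touches nothing.
It fails at once if the head is pushed with more than 25 N (contact force between any of the fingers, the arm and head above 25 N).
It fails at once if the lever is pushed with more than 22 N (contact force between any of the fingers, the arm and lever above 22 N).
It fails at once if the eyelet is pressed while the number four die is not under the ram (value of joint eyelet above 0.001 m and horizontal distance between die4_top and ram_axis above 0.006 m).
It fails at once if a bystander is moved by more than 30 mm (distance of any of tin, boards, awl, jar_tall, tea_glass, jar_low, brush from where it was at the start of the episode above 0.03 m).
It also fails if it takes over 72 s, if anything falls off the work surface, if the arm or the gripper's body presses on something with over 40 N, if the wrist force passes 120 N, or if a joint passes its speed limit or range.

## Working session

There is one attempt and no reset: what is moved stays moved. The work goes in short steps, each a Python script; the robot and the scene stay as the last script left them, time stands still between calls to the robot, and variables do not carry over. Pictures are saved under pics/ and viewed, at most 10 in all, crops included, and the job is handed in when it is done.

```bash
ls; mkdir -p pics
python3 - <<'E'
from station import ctrl,get_state,vision,models
import cv2,numpy as np
s=get_state();print(s['time'],s['tcp_pos'],s['eef_rot'],s['contact_force'],ctrl.pinch_z)
for c in('scene','top'):
    im,d=vision.grab_frame(c);cv2.imwrite(f'pics/{c}0.png',im);np.save(f'pics/{c}0.npy',d)
    i=vision.camera_info(c);print(c,i)
    for t in('press','head_axis','spoke','die4_top','grip_top','ram_axis','jar_tall','tea_glass','jar_low'):
        try:
            print(t,[(np.round(r['point'],1).tolist(),round(r['p'],2)) for r in models.recognise(c,t)[:3]])
        except Exception as e: print(t,e)
E
```

```text
pics
0.0 [0.17795707 0.59860714 0.23041165] [-8.58797694e-05  1.43884753e-01  9.89594042e-01 -8.96044754e-04] [ 0.02852429 -0.48063346 -0.18166851] -0.0187
scene {'mtx': array([[422.83930087,   0.        , 316.13949843],
       [  0.        , 422.83930087, 198.73852949],
       [  0.        ,   0.        ,   1.        ]]), 'R': array([[ 0.79892254,  0.60136403,  0.00916931],
       [ 0.47355089, -0.61957563, -0.62599967],
       [-0.3707726 ,  0.50446739, -0.77976941]]), 't': array([-0.43908469, -0.11421953,  1.38251581])}
press [([354.4, 224.3], 0.81)]
head_axis [([353.7, 226.3], 0.84)]
spoke [([348.6, 232.2], 0.92)]
die4_top [([330.4, 230.0], 0.64)]
grip_top [([326.9, 160.5], 0.87)]
ram_axis [([356.2, 223.2], 0.9)]
jar_tall [([388.3, 178.1], 0.73)]
tea_glass [([337.3, 176.3], 0.91)]
jar_low [([180.1, 283.2], 0.87), ([389.0, 177.1], 0.3)]
top {'mtx': array([[389.50602107,   0.        , 323.46354225],
       [  0.        , 389.50602107, 201.53800919],
       [  0.        ,   0.        ,   1.        ]]), 'R': array([[-0.07714838, -0.99701871, -0.00134699],
       [-0.97278119,  0.07556885, -0.2190573 ],
       [ 0.21850602, -0.01558959, -0.97571107]]), 't': array([0.06130805, 0.55815655, 1.24118311])}
press [([302.1, 191.8], 0.81), ([354.9, 186.7], 0.42)]
head_axis [([301.7, 205.5], 0.63), ([296.7, 189.3], 0.61)]
spoke [([315.6, 181.8], 0.64)]
die4_top [([321.9, 193.0], 0.52), ([265.1, 153.8], 0.48)]
grip_top [([300.2, 202.9], 0.77)]
ram_axis [([299.7, 189.6], 0.97)]
jar_tall [([236.9, 203.9], 0.65)]
tea_glass [([259.9, 240.0], 0.62)]
jar_low [([426.4, 254.5], 0.58)]
```

Run:
```python
import cv2
a=cv2.imread('pics/scene0.png')[120:320,230:490];cv2.imwrite('pics/s1.png',cv2.resize(a,None,fx=3,fy=3,interpolation=cv2.INTER_CUBIC))
a=cv2.imread('pics/top0.png')[110:310,200:460];cv2.imwrite('pics/t1.png',cv2.resize(a,None,fx=3,fy=3,interpolation=cv2.INTER_CUBIC))
```

```text
(no output)
```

View pics/s1.png

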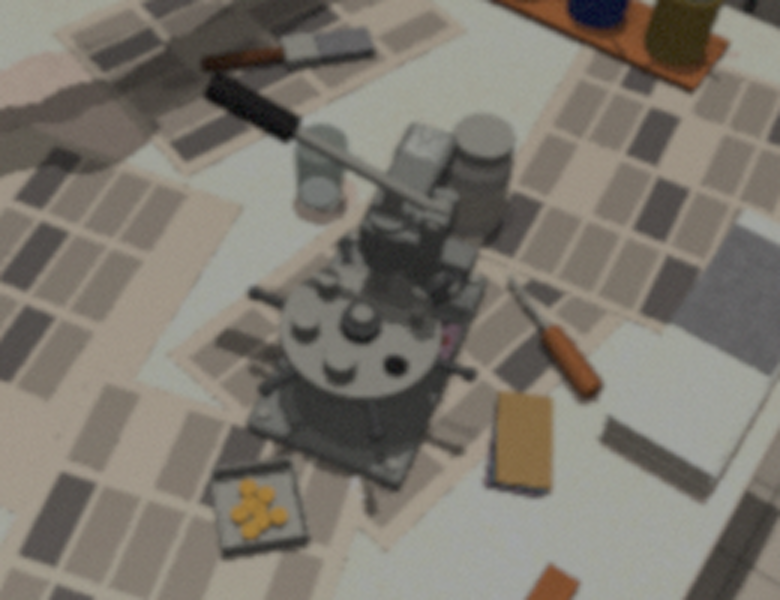

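View pics/t1.png

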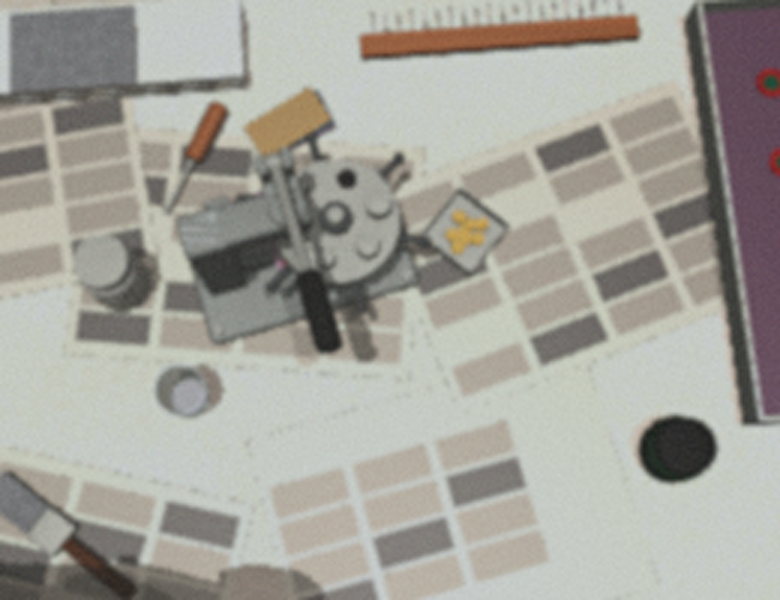

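The first crop shows the press with its revolving head. The empty spot is at scene px (362,241) and top px (316,169). The lever grip is at top px (306,213). Next I fit the geometry from depth.

```bash
cat > h.py <<'E'
from station import ctrl,get_state,vision,models,ticket
import cv2,numpy as np
def cloud(c,d):
    i=vision.camera_info(c);K=i['mtx'];v,u=np.mgrid[0:400,0:640]
    P=np.stack([(u-K[0,2])/K[0,0]*d,(v-K[1,2])/K[1,1]*d,d],-1)
    return (P-i['t'])@i['R']
def ray(c,p,z):
    i=vision.camera_info(c);K=i['mtx'];r=i['R'].T@np.array([(p[0]-K[0,2])/K[0,0],(p[1]-K[1,2])/K[1,1],1]);o=-i['R'].T@i['t']
    return o+r*(z-o[2])/r[2]
def proj(c,X):
    i=vision.camera_info(c);q=i['mtx']@(i['R']@X+i['t']);return q[:2]/q[2]
def rect(c,im,z,cen,h=0.13,n=520):
    # metric view at height z: image right=-y, up=+x
    i=vision.camera_info(c);pts=[]
    src=np.float32([proj(c,np.array([cen[0]+a*h,cen[1]+b*h,z])) for a,b in((1,1),(1,-1),(-1,-1),(-1,1))])
    return cv2.warpPerspective(im,cv2.getPerspectiveTransform(src,np.float32([[0,0],[n,0],[n,n],[0,n]])),(n,n))
E
python3 - <<'E'
from h import *
from scipy.optimize import least_squares
for c in('scene','top'):
    d=np.load(f'pics/{c}0.npy');P=cloud(c,d)
    e=ray(c,(362,241.3) if c=='scene' else (315.7,169.3),.11);print(c,'empty',e)
    g=ray(c,{'scene':(326.9,160.5),'top':(300.2,202.9)}[c],.11)
    hub=ray(c,(350.3,226.7) if c=='scene' else (312.3,182.3),.11);print('hub',hub)
    m=(d>0)&(abs(P[...,2]-.110)<.005)&(np.hypot(P[...,0]-hub[0],P[...,1]-hub[1])<.11)
    Q=P[m];print(m.sum(),Q.mean(0))
    # max-coverage circle r=70
    b=max(((np.hypot(Q[:,0]-x,Q[:,1]-y)<.071).sum()-.0*0,x,y) for x in np.arange(hub[0]-.03,hub[0]+.031,.002) for y in np.arange(hub[1]-.03,hub[1]+.031,.002));print('circle',b)
    for t in('grip_top','press'):
        for r in models.masks_of(c,t)[:1]:
            k=r['mask']&(d>0);G=P[k];
            if t=='grip_top': 
                # depth ok?
                pass
            print(t,k.sum(),np.median(G,0),G.min(0),G.max(0))
    im=cv2.imread(f'pics/{c}0.png');cv2.imwrite(f'pics/r_{c}.png',rect(c,im,.120,hub))
a=np.hstack([cv2.imread(f'pics/r_{c}.png') for c in('scene','top')]);cv2.imwrite('pics/r.png',cv2.resize(a,(800,400)))
E
```

```text
scene empty [0.66451368 0.03860107 0.11      ]
hub [0.61571326 0.05795007 0.11      ]
1628 [0.62579299 0.04760943 0.11024313]
circle (np.float64(1411.0), np.float64(0.6197132633729017), np.float64(0.0499500680712395))
grip_top 634 [0.52098032 0.07662848 0.27742511] [ 0.37553143  0.04992127 -0.00314754] [0.65704825 0.30765921 0.30526997]
press 5928 [0.62113584 0.06599821 0.11037281] [ 0.26071915 -0.05134206 -0.00407529] [0.72045166 0.39481154 0.30526997]
top empty [0.66048521 0.03577634 0.11      ]
hub [0.61726724 0.05002833 0.11      ]
926 [0.61299341 0.04218271 0.10932483]
circle (np.float64(817.0), np.float64(0.6152672365143397), np.float64(0.05202833212008639))
grip_top 394 [0.50397255 0.07927882 0.28442235] [ 0.44354001  0.05423597 -0.00108302] [0.65157686 0.11287792 0.30461964]
press 3789 [0.5820493  0.08822877 0.10984533] [ 0.44318867 -0.05452359 -0.00643616] [0.73686215 0.24037622 0.30461964]
```

View pics/r.png

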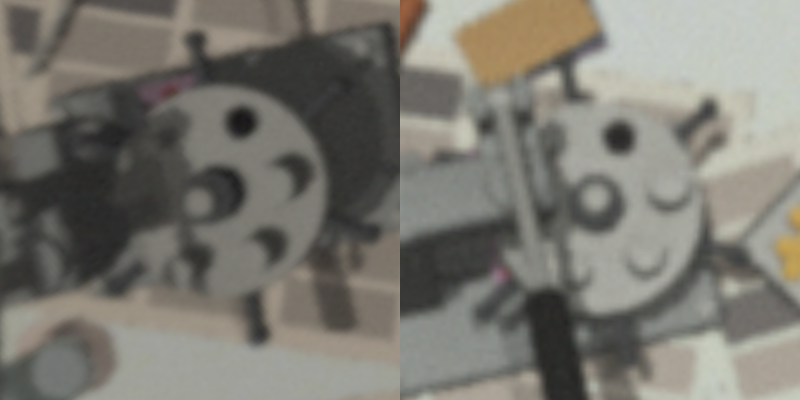

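The rectified views show a 140 mm disc. The empty spot lies at about -17°, with the largest die next to it clockwise. That puts die 2 under the ram, so die 4 needs two clicks clockwise. I'll refine the grip and ram positions and check reach.

```bash
cat >> h.py <<'E'
def Q(a): a=np.radians(a)/2; return [0,float(np.cos(a)),float(np.sin(a)),0]
C=np.array([.6175,.051])
def pol(r,deg,z): return [C[0]+r*np.cos(np.radians(deg)),C[1]+r*np.sin(np.radians(deg)),z]
E
python3 - <<'E'
from h import *
for c,p in(('scene',(356.2,223.2)),('top',(299.7,189.6))): print('ram?',ray(c,p,.135))
for c,b in(('scene',(230,120)),('top',(200,110))):
    d=np.load(f'pics/{c}0.npy');P=cloud(c,d);im=cv2.imread(f'pics/{c}0.png').max(-1)
    L=(P[...,2]>.24)&(P[...,2]<.315)&(np.hypot(P[...,0]-.54,P[...,1]-.08)<.13)&(d>0)
    G=P[L&(im<60)];g=G.mean(0);w=np.linalg.svd(G[:,:2]-g[:2])[2][0];print(c,'grip',len(G),g,'dir',np.degrees(np.arctan2(w[1],w[0])),((G[:,:2]-g[:2])@w).min(),((G[:,:2]-g[:2])@w).max())
    A=P[L];h=A.mean(0);w=np.linalg.svd(A[:,:2]-h[:2])[2][0];print('lever dir',len(A),np.degrees(np.arctan2(w[1],w[0])))
s=get_state()
for a in(30,210,120,300):
  for X in(pol(.092,-20,.42),pol(.092,-20,.2),pol(.092,-20,.082),pol(.092,-70,.082),[.488,.07,.42],[.488,.07,.2]):
    q=ctrl.ik(X,Q(a));print(a,np.round(X,3),None if q is None else np.round(q,2))
E
```

```text
ram? [0.62994322 0.06042795 0.135     ]
ram? [0.58944124 0.09138275 0.135     ]
scene grip 310 [0.48815817 0.06516099 0.28910447] dir 11.664097741937798 -0.038337501831235014 0.03911315040258714
lever dir 689 14.041178779423111
top grip 209 [0.48196361 0.07235352 0.2912134 ] dir -167.56613210386942 -0.03901186529194537 0.03749598428689812
lever dir 447 -167.40087527001927
30 [0.704 0.02  0.42 ] [-0.27  0.64  0.55  0.82 -0.32  1.74 -0.92]
30 [0.704 0.02  0.2  ] [-0.36  0.72  0.61  1.31 -0.41  1.23 -0.79]
30 [0.704 0.02  0.082] [-0.35  0.82  0.56  1.45 -0.48  1.01 -0.72]
30 [ 0.649 -0.035  0.082] [-0.28  0.74  0.52  1.62 -0.44  0.9  -0.64]
30 [0.488 0.07  0.42 ] [-0.55  0.21  0.47  1.46 -0.1   1.49 -1.13]
30 [0.488 0.07  0.2  ] [-0.52  0.36  0.46  1.89 -0.2   0.93 -1.02]
210 [0.704 0.02  0.42 ] [-0.03  0.6  -0.08  0.82  0.04  1.73  2.01]
210 [0.704 0.02  0.2  ] [ 0.05  0.66 -0.22  1.31  0.14  1.19  1.92]
210 [0.704 0.02  0.082] [ 0.09  0.76 -0.29  1.44  0.24  0.97  1.84]
210 [ 0.649 -0.035  0.082] [ 0.15  0.69 -0.23  1.61  0.19  0.87  1.94]
210 [0.488 0.07  0.42 ] [-0.2   0.19  0.01  1
[... 212 characters left out ...]
5  1.19  0.58]
120 [0.704 0.02  0.082] [-0.14  0.76  0.15  1.45 -0.13  0.94  0.57]
120 [ 0.649 -0.035  0.082] [-0.06  0.68  0.14  1.62 -0.12  0.85  0.64]
120 [0.488 0.07  0.42 ] [-0.47  0.2   0.36  1.46 -0.07  1.49  0.42]
120 [0.488 0.07  0.2  ] [-0.33  0.34  0.18  1.89 -0.08  0.92  0.42]
300 [0.704 0.02  0.42 ] [-0.42  0.77  1.15  0.83 -0.72  1.86 -2.26]
300 [0.704 0.02  0.2  ] [-0.55  0.9   1.15  1.32 -0.81  1.42 -2.06]
300 [0.704 0.02  0.082] [-0.56  1.04  1.15  1.45 -0.96  1.28 -1.94]
300 [ 0.649 -0.035  0.082] [-0.54  0.98  1.15  1.62 -0.95  1.2  -1.78]
300 [0.488 0.07  0.42 ] [-0.96  0.34  1.15  1.47 -0.31  1.53 -2.44]
300 [0.488 0.07  0.2  ] [-0.91  0.57  1.15  1.9  -0.59  1.07 -2.14]
```

```bash
cat >> h.py <<'E'
def F(): return np.mean([get_state()['contact_force'] for _ in range(3)],0)
def click():
    ctrl.movel(pol(.092,-20,.082),max_speed=.15)
    ctrl.pause(.2);f0=F();pk=0
    for a in np.arange(-24,-75,-2.0):
        ctrl.movel(pol(.092,a,.082),max_speed=.04)
        f=F()-f0;n=np.hypot(*f[:2]);pk=max(pk,n);print(int(a),np.round(f,1))
        if n>17 or (pk>5 and n<2.0): break
    return pk
E
python3 - <<'E'
from h import *
ctrl.close_gripper(30)
s=get_state();p=s['tcp_pos'];ctrl.movel([p[0],p[1],.40],max_speed=.25)
ctrl.movep(pol(.092,-20,.42),Q(210));ctrl.movel(pol(.092,-20,.18),max_speed=.25)
s=get_state();print(s['time'],s['tcp_pos'],s['eef_rot'],s['width'],s['contact_force'])
im,d=vision.grab_frame('scene');a=im[80:330,200:533];cv2.imwrite('pics/s2.png',cv2.resize(a,None,fx=2.4,fy=2.4))
E
```

```text
6.6583 [0.70479783 0.01973189 0.18158612] [ 1.21110067e-03 -2.58914197e-01  9.65899534e-01 -2.48687406e-04] -0.00014046311374280151 [ 0.06775788 -0.34924356  0.09990067]
```

View pics/s2.png

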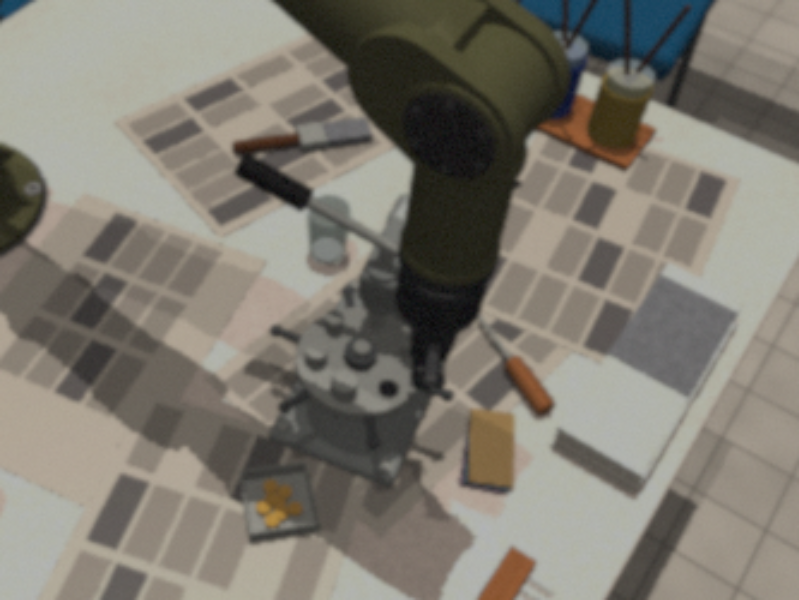

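The finger hovers over the gap between the +13° spoke at crop (447,393) and the -47° spoke at crop (373,430). Nothing is touching, so I push the first click.

Run:
```python
from h import *
ctrl.movel(pol(.092,-20,.115),max_speed=.1);print(F())
print(click());p=get_state()['tcp_pos'];ctrl.pause(.2);print(get_state()['time'],F())
im,d=vision.grab_frame('scene');a=im[80:330,200:533];cv2.imwrite('pics/s3.png',cv2.resize(a,None,fx=2.4,fy=2.4))
```

```text
[-0.32914968  0.08327192  1.02406721]
-24 [ 1.  -1.3 -1.2]
-26 [-0.2 -1.3  0.2]
-28 [ 0.2 -0.5 -0.3]
-30 [ 0.3 -0.7 -0.5]
-32 [ 1.2 -0.2 -1.1]
-34 [-0.3 -0.2 -0.1]
-36 [-0.6 -0.1 -0.8]
-38 [ 0.3 -0.6 -0.9]
-40 [ 0.2  1.5 -1.6]
-42 [ 0.6  1.6 -0.7]
-44 [ 0.3  3.  -0.2]
-46 [ 1.4  2.9 -0.7]
-48 [ 1.3  2.3 -0.3]
-50 [ 1.5  3.4 -0.7]
-52 [2.4 4.1 0.2]
-54 [ 2.6  4.8 -0.5]
-56 [ 2.6  5.9 -0.8]
-58 [ 4.4  6.7 -0.5]
-60 [ 4.8  6.9 -0.8]
-62 [ 5.4  8.3 -2. ]
-64 [ 6.2  8.  -2.9]
-66 [4.4 4.8 1.1]
-68 [ 0.2 -0.9 -0. ]
10.15677799715154
14.0833 [0.27202835 0.04466688 0.37737362]
```

View pics/s3.png

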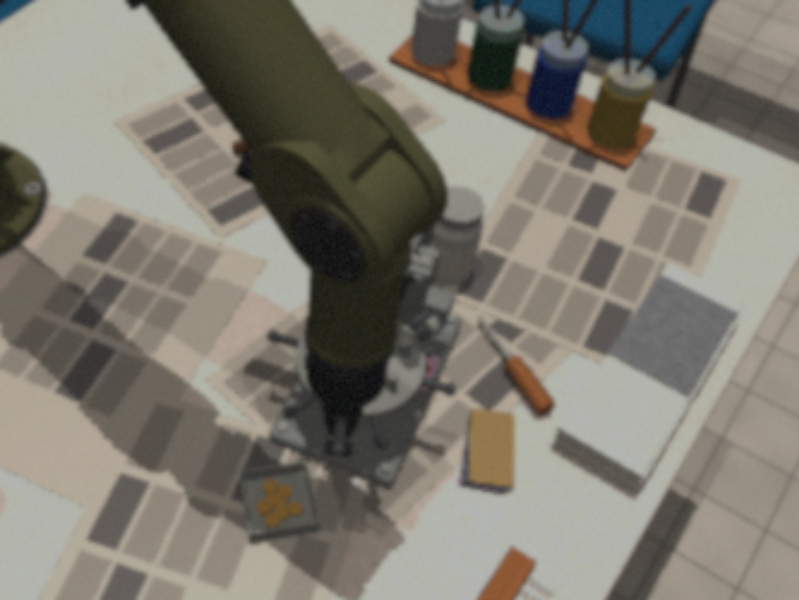

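The first click went exactly as the model predicted: a peak of about 10 N, then the snap at -66°. The spokes are back in the same positions, and the finger is at crop (340,440), free. I'll lift, do the second click, then move clear and look.

Run:
```python
from h import *
p=get_state()['tcp_pos'];ctrl.movel([p[0],p[1],.18],max_speed=.2)
ctrl.movel(pol(.092,-20,.18),max_speed=.2)
pk=click();print(pk)
p=get_state()['tcp_pos'];ctrl.movel([p[0],p[1],.2],max_speed=.2)
ctrl.movel([p[0],p[1],.40],max_speed=.3)
ctrl.movep([.45,-.25,.40],Q(210))
print(get_state()['time'],F())
out=[]
for c in('scene','top'):
    im,d=vision.grab_frame(c);out.append(rect(c,im,.120,C))
    print(c,[(r['point'],r['p']) for r in models.recognise(c,'die4_top')])
cv2.imwrite('pics/r2.png',cv2.resize(np.hstack(out),(800,400)))
```

```text
-24 [ 0.1  0.6 -0.3]
-26 [0.5 1.5 0.3]
-28 [ 1.5  1.4 -0. ]
-30 [ 0.8  1.2 -0.8]
-32 [-0.6  1.4  0.7]
-34 [1.4 1.3 0.1]
-36 [0.9 1.1 0.1]
-38 [-0.1  2.9  0.5]
-40 [ 0.1  3.9 -0.6]
-42 [ 1.3  4.8 -0.5]
-44 [ 1.6  4.2 -0.6]
-46 [ 1.9  4.1 -0.6]
-48 [ 1.6  5.2 -0.5]
-50 [2.7 6.3 0.8]
-52 [ 2.8  6.7 -1.1]
-54 [2.6 6.4 0.4]
-56 [ 4.1  7.6 -0.1]
-58 [ 4.9  6.7 -1.4]
-60 [ 4.8  8.5 -1.2]
-62 [ 5.5  8.3 -1.2]
-64 [ 6.9 10.5 -1.4]
-66 [4.3 7.3 1.1]
-68 [0.1 1.8 0.5]
12.540157788907552
24.7917 [ 0.76058706 -0.04459694  0.32745885]
scene [([336.1, 176.7], 0.5), ([356.1, 215.5], 0.48)]
top [([300.6, 188.7], 0.56)]
```

View pics/r2.png

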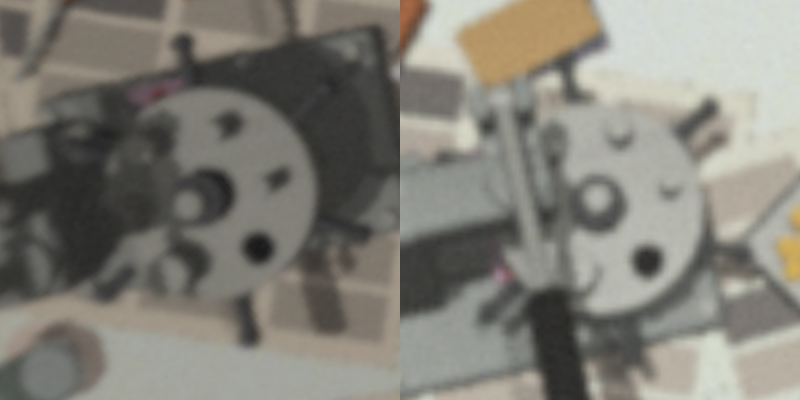

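The empty spot has moved two places clockwise, to (258,248) in the left view. Dies 1 and 2 stand on the right and die 5 at lower left, so die 4 is under the ram. Now the lever.

```bash
cat > press.py <<'E'
from h import *
g=np.array([.485,.069]);u=np.array([np.cos(np.radians(12.5)),np.sin(np.radians(12.5))])
pin=g+.1617*u
def top(dz): # grip-top point, dz below the raised position
    from scipy.optimize import brentq
    f=lambda b:.233+.172*np.sin(b)+.013*np.cos(b)
    b=brentq(lambda b:f(b)-(f(.28)-dz),-.5,.5)
    r=.172*np.cos(b)-.013*np.sin(b);xy=pin-r*u
    return [xy[0],xy[1],f(b)]
def Fz():
    v=[]
    for _ in range(4): v.append(get_state()['contact_force']);ctrl.pause(.01)
    return np.mean(v,0)
ctrl.movep(top(0)[:2]+[.40],Q(192.5));ctrl.movel(top(0)[:2]+[.315],max_speed=.2)
ctrl.pause(.2);f0=Fz();print(get_state()['time'],f0,top(0))
dz=-.012;log=[]
while dz<.108:
    n=log[-1][1] if log else 0
    dz+=.004 if dz<.036 else (.002 if n<7.5 else .001)
    ctrl.movel(top(dz),max_speed=.05)
    f=Fz()-f0;log.append((round(dz*1e3),round(f[2],1),round(np.hypot(f[0],f[1]),1),round(get_state()['tcp_pos'][2],4)))
    if np.linalg.norm(f)>14.2: break
    if get_state()['time']>58: break
print(*log,sep='\n')
ctrl.pause(.3);print('hold',Fz()-f0)
for d in np.arange(dz-.02,-.015,-.02): ctrl.movel(top(max(d,-.01)),max_speed=.12)
p=get_state()['tcp_pos'];ctrl.movel([p[0],p[1],.36],max_speed=.2)
print(get_state()['time'],Fz()-f0)
E
python3 press.py
```

```text
27.0167 [-0.50887312  0.01978362 -0.30841337] [np.float64(0.48499129929087276), np.float64(0.06899807109922529), np.float64(0.2930268922510676)]
(-8, np.float64(0.3), np.float64(0.8), np.float64(0.3008))
(-4, np.float64(0.2), np.float64(0.2), np.float64(0.297))
(0, np.float64(1.9), np.float64(1.8), np.float64(0.2933))
(4, np.float64(2.3), np.float64(1.8), np.float64(0.2891))
(8, np.float64(2.4), np.float64(1.5), np.float64(0.285))
(12, np.float64(2.9), np.float64(1.4), np.float64(0.2811))
(16, np.float64(3.0), np.float64(1.4), np.float64(0.2771))
(20, np.float64(3.2), np.float64(1.2), np.float64(0.2731))
(24, np.float64(2.8), np.float64(1.4), np.float64(0.2691))
(28, np.float64(3.7), np.float64(0.4), np.float64(0.2651))
(32, np.float64(3.5), np.float64(1.0), np.float64(0.2611))
(36, np.float64(3.6), np.float64(0.3), np.float64(0.2571))
(38, np.float64(4.0), np.float64(0.4), np.float64(0.2551))
(40, np.float64(4.1), np.float64(0.8), np.float64(0.2531))
(42, np.float64(4.0), np.float64(0.6), np.float64(0.2511))
(44, np.float64(3.5), np.float64(0.9), np.float64(0.2491))
(46, np.float64(
[... 1325 characters left out ...]
.float64(0.2136))
(81, np.float64(10.1), np.float64(1.2), np.float64(0.2126))
(82, np.float64(10.0), np.float64(1.7), np.float64(0.2116))
(83, np.float64(9.9), np.float64(1.3), np.float64(0.2106))
(84, np.float64(9.9), np.float64(1.4), np.float64(0.2096))
(85, np.float64(9.9), np.float64(1.1), np.float64(0.2086))
(86, np.float64(10.1), np.float64(1.7), np.float64(0.2076))
(87, np.float64(10.4), np.float64(1.5), np.float64(0.2066))
(88, np.float64(11.5), np.float64(1.9), np.float64(0.2057))
(89, np.float64(13.1), np.float64(2.1), np.float64(0.2048))
(90, np.float64(14.4), np.float64(3.3), np.float64(0.204))
hold [-3.00819371 -0.7360433  14.13758976]
43.45 [ 0.56396183 -0.05769361 -0.21555721]
```

The force profile is clear: the die met the eyelet at 69 mm, there was a plateau of about 10 N for 17 mm, then a rise to 14.4 N, so the eyelet is home. I'll check that the lever is up, then hand in.

Run:
```python
from h import *
ctrl.movel([.485,.069,.40],max_speed=.2);ctrl.movep([.45,-.25,.40],Q(210))
im,d=vision.grab_frame('scene');P=cloud('scene',d);m=im.max(-1)
L=(P[...,2]>.15)&(P[...,2]<.33)&(np.hypot(P[...,0]-.485,P[...,1]-.069)<.06)&(d>0)&(m<60)
g=P[L].mean(0);print(L.sum(),g,get_state()['time'])
e=rect('scene',im,.11,C);cv2.imwrite('pics/r3.png',e)
if L.sum()>200 and abs(g[2]-.289)<.006: print(ticket.close_job())
```

```text
298 [0.48890688 0.0652426  0.28870341] 45.1
the job is handed in; nothing more can be done
None
```

The job is handed in after 45 s: die four was clicked in under the ram with two clockwise clicks (12.5 N peak), the eyelet went home at about 14.5 N, and the lever measured fully back up. No verdict came back.

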